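Draw handle blanks from a gravity hopper into a catch pan

TASK

Slide the catch pan by its handle centrally under the outlet of the little hopper, work the hopper's shutter by its wooden grip so that all three handle blanks drop into the pan, push the shutter back to its middle so that the outlet is fully shut, and then draw the pan with the blanks wholly out from under the hopper again on the side it came from, standing on the bench. The shutter slides either left or right, but a lock hidden inside blocks one of the two ways: feel gently which way is free, because the hopper only stands on the bench and must not be dragged or tipped. Leave the mug, the wax pot and the thread spool alone.

Things in the scene. Friction and masses are not known exactly. Their poses are not given: they have to be found in the camera images.
- hopper: Loose 5 kg plywood and steel hopper, 126 (x) x 124 (y) x 211 mm high; slides if pushed over about 24 N. Origin on the bench under its outlet's centre; x away from the robot, y left, z up. Skids along y (12 wide, 8 high) and 10 mm legs (y = +-52) at x = +-54 leave a passage along y, 96 mm wide, 70 high, open both ways. Deck at z 88 to 94, y = +-57. Closed lock housing on the +x side.
- outlet (a point): Centre of the hopper's outlet at the deck's top, 94 mm above the bench: a slot 68 (x) x 32 mm (y). Above it stands a column 76 (x) x 40 mm (y) outside up to z = 171 mm, then an open bin 99 (x) x 82 mm (y) outside up to z = 211 mm. Axes as the hopper's.
- shutter (a joint): Shutter position (m) along the hopper's y: 0 = middle, shut; + towards +y, - towards -y; range -0.042 to 0.042. Beyond 0.034 either way all blanks fall. Aluminium plate 84 x 40 x 6 mm, top at z 85. Friction about 2.5 N; stays where left. A hidden lock, set at random, blocks one way: the shutter stops hard at 5 mm from the middle that way and is free to the end the other way.
- grip (a point): Centre of the shutter's dark wooden grip, a block 14 (y) x 30 (x) x 34 mm (z) on the hopper's -y side, joined to the shutter by a bow of thin rod at z = 82 mm. With the shutter in the middle it is at x 0, y -145, z 85 mm in the hopper's frame; axes as the hopper's. Can be pinched across its 14 mm from above.
- pan: Loose aluminium catch pan, 0.3 kg, open box 84 mm (x) x 94 mm (y) x 45 mm high, walls and floor 3 mm. Origin at the centre of its underside, z up. Its handle points to its +y. It starts on the bench on the hopper's +y side with its handle pointing away from the hopper.
- pan_handle (a point): Grasp point on the pan's dark wooden handle: 124 mm from the pan's centre along the pan's +y, 32 mm above its underside; axes as the pan's. The handle is a bar 16 mm wide (x), 20 high (z 22 to 42 mm), from y = 47 to 152 mm; under its end, at y = 144 mm, a 12 mm round rubber foot reaches the bench.
- blank0: Lowest of three equal pale wooden handle blanks (plain cylinders, 26 mm diameter, 62 mm long, 30 g). Origin at its centre, its x along its length. At the start it lies across the shutter in the column, along the hopper's x, its centre 98 mm above the bench.
- blank1: Middle handle blank, like blank0, lying on it, centre at 124 mm.
- blank2: Top handle blank, like blank0, lying on blank1, centre at 150 mm.
- mug: Bystander: green and white mug, 78 x 109 x 101 mm, origin at the centre of its underside; to be left alone.
- wax: Bystander: round white wax pot with lid, 50 mm diameter, 57 mm high, origin at the centre of its underside; to be left alone.
- spool: Bystander: spool of rust-brown thread, about 40 mm diameter, 55 mm high; to be left alone.
There are look-alikes about, which are no part of the job. Leave any orange look-alike of the blank2 alone.

How it is judged:
By the outcome, as a careful person would: the job done as asked, in the order asked, and still so for the second after the job is handed in, with the robot touching nothing.
It also fails if it takes over 72 s, if anything falls off the work surface, if the arm or the gripper's body presses on something with over 40 N, if the wrist force passes 120 N, or if a joint passes its speed limit or range.

ROBOT

A 7-joint arm with a two-finger parallel gripper is mounted at the origin on the work surface; the furniture and walls round the work are solid. World frame = base frame: x ahead of the robot, y to its left, z up, the work surface at z = 0. Lengths are in m, angles in degrees, forces in N, time in s.
With the tool pointing down it reaches from about 0.4 to 0.875 m from the base axis. Payload 6.5 kg.
Tool frame: the origin (TCP) lies at the very end of the fingers, on their centre line; the grasp point (between the pads) lies 19 mm behind it; z points along the fingers, y is the line along which they close (so a half turn about z gives the same grasp; the last joint's range is limited). The gripper opens to 88 mm and grips with 3 to 60 N. Pads are 18 mm wide; open, the fingers measure 123 mm over their backs; the gripper's body (75 mm by 187 mm) begins 45 mm behind the grasp point.
Start: joints at [-67.048, 30.733, -0.252, 88.115, 0.149, 61.152, -4.079], TCP at [0.293, 0.58, 0.239] pointing down, gripper open.
Joint ranges: [-154.64, 154.64], [-21.42, 123.67], [-72.66, 72.17], [13.99, 137.28], [-74.86, 254.86], [10.95, 109.41], [-158.01, 158.01]. Speed limits (degrees/s): [136.94, 136.94, 180, 180, 180, 180, 180].

INTERFACE

Orientations are given as [roll, pitch, yaw] about the fixed x, y, z axes, in that order (R = Rz(yaw) Ry(pitch) Rx(roll)).
In Python, from workcell import ctrl gives the robot as it stands. The module is installed in compiled form; this text tells all that it offers.
- The arm moves only by the tool play_rows, never from a script. Its argument "commands" is a list that holds one entry, the list of rows, each a list of 6 numbers: the shift along the tool's x, y, z in cm, then the turn, a rotation vector about the tool's x, y, z in degrees. In form: [[[tx, ty, tz, wx, wy, wz], ...]]. A call has 1 to 8 rows; each row is the pose to reach, as a shift and turn from the pose commanded when the call began, along the tool's axes at that moment; what a row does not reach only later rows make up. A row lasts 1/12 s, in which the tool goes at most 41.7 mm and 7.16 degrees, less where a joint would pass 70% of its speed; a pose out of reach is approached as far as the arm can. A call with a gripper value outside its range is refused whole. "claw" is the gripper command: -1 is shut, 1 is fully open, values between are in proportion, set as the call begins (left out, the last holds). The fingers move at their own pace and stop on an object; the grip force is fixed at half the most. Time passes only in rows, so rows that repeat a pose let the fingers close. It gives the time, the measured TCP pose, the force, the opening and the grip force at its end, in the units of the state.
- ctrl.get_state(): the state, without advancing time (a new reading comes with each control period).
- ctrl.read_camera(name): name is "side" or "top"; returns a dict with "color" (384x512x3 uint8, red, green, blue), "fx", "fy", "cx", "cy" (pixels), "T" (4x4, takes a point from camera to world coordinates). Camera axes: x right, y down, z forward; pixel columns grow to the right and rows downward; lengths in m; the calibration is good to about 2 mm. A picture is of the moment at which its call begins. There is no depth.
- ctrl.job_done(): hands the job in; it is judged then, once.
The state is a dict: "clock": time; "joint_pos": joint angles; "dq": joint speeds; "effort": joint torques, N m; "tcp_pos": TCP position; "eef_rot": TCP orientation; "wrist_force": force on the tool from outside, world axes, zero at the start; "wrist_torque": the same for the moment, N m; "opening": finger opening in m; "gripper_force": force on a finger pad.
Only numpy, scipy, OpenCV 4.12 (cv2) and the standard library are available. Lean on these libraries where they do the work, as an engineer would, in place of code of your own. Each camera call takes 0.05 s, during which the arm holds its last target. There are 200 camera calls.

## Working session

There is one attempt and no reset: what is moved stays moved. The work goes in short steps, Python scripts to look and compute and a tool call to move; the robot and the scene stay as the last step left them, time stands still between calls to the robot, and variables do not carry over. Pictures are saved under pics/ and viewed, at most 10 in all, crops included, and the job is handed in when it is done.

Besides the shell and the picture viewer there is one more tool, called after "Request:" by a JSON object that holds its "name" and its "arguments". play_rows: Moves the arm, as the interface text tells. Its arguments: {"type":"object","properties":{"commands":{"type":"array"},"claw":{"type":"number"}},"required":["commands"]}

```bash
mkdir -p pics; cat > h.py <<'E'
from workcell import ctrl
import numpy as np, cv2
def snap(n,f,crop=None,s=1):
    c=ctrl.read_camera(n); im=c["color"][:,:,::-1]
    if crop: u0,v0,u1,v1=crop; im=im[v0:v1,u0:u1]
    if s!=1: im=cv2.resize(im,None,fx=s,fy=s,interpolation=cv2.INTER_CUBIC)
    cv2.imwrite("pics/"+f,im); return c
def w(c,u,v,z):
    T=np.array(c["T"]); d=T[:3,:3]@[(u-c["cx"])/c["fx"],(v-c["cy"])/c["fy"],1]; o=T[:3,3]
    return o+d*(z-o[2])/d[2]
def p(c,X):
    T=np.array(c["T"]); q=T[:3,:3].T@(np.array(X)-T[:3,3]); return q[0]/q[2]*c["fx"]+c["cx"],q[1]/q[2]*c["fy"]+c["cy"]
E
python3 - <<'E'
from h import *
for n in("top","side"):
    c=snap(n,n+"1.png",s=1.5); print(n,c["fx"],c["cx"],c["cy"],np.round(c["T"],3).tolist())
print(ctrl.get_state())
E
```

```text
top 433.3420859818253 252.89067840506314 191.39990016280947 [[0.011, -0.995, 0.102, 0.284], [-1.0, -0.012, -0.005, 0.06], [0.007, -0.102, -0.995, 1.323], [0.0, 0.0, 0.0, 1.0]]
side 386.50265026679836 260.56285301991875 192.45577431927217 [[-0.599, 0.631, -0.493, 0.888], [0.801, 0.47, -0.371, 0.399], [-0.002, -0.617, -0.787, 0.894], [0.0, 0.0, 0.0, 1.0]]
{'clock': 0.1, 'joint_pos': array([-67.04667992,  30.77258942,  -0.25373581,  88.15997384,
         0.15088447,  61.15045022,  -4.08021463]), 'dq': array([ 0.02084359, -0.04904605,  0.05092439, -0.0852134 , -0.0174764 ,
       -0.00998448, -0.01869904]), 'effort': array([ 2.79668486e-03, -5.72075236e+01,  9.93772633e-01, -2.52232271e+01,
       -5.62129333e-02,  1.35222886e-02,  3.69383201e-05]), 'tcp_pos': array([0.29232435, 0.57999827, 0.23796765]), 'eef_rot': array([-1.79917683e+02,  8.11154457e-03,  1.53257475e+02]), 'wrist_force': array([ 0.02878113,  0.16116098, -0.30868032]), 'wrist_torque': array([-0.04794681,  0.02772827, -0.01420523]), 'gripper_force': 0.0, 'opening': 0.0882057725687317}
```

View pics/top1.png

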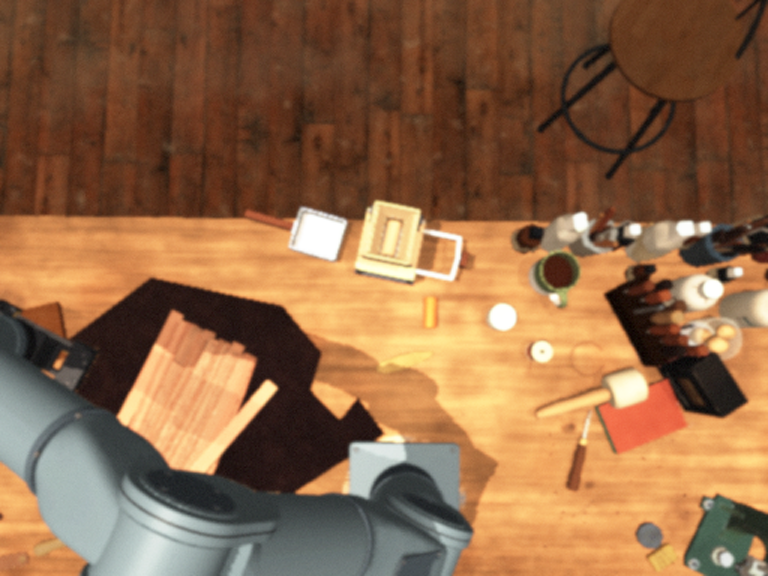

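View pics/side1.png

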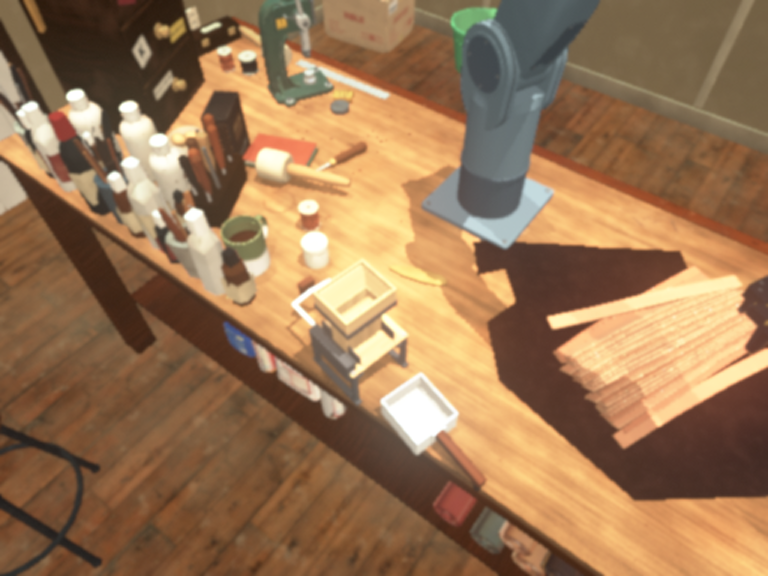

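The top view shows the hopper at (391,242), the pan at (319,235) with its handle end at (250,214), and the grip at (467,260). In the side view they're at (357,320), (420,412) and (308,285). Possible confusions:
- The orange cylinder at top (431,311) is a blank look-alike.
- The dark knife handle at top (577,465) and the mallet handle at (570,405) could pass for the pan handle or grip.

I'm choosing the pan handle attached to the pan and the grip on the rod bow. Next is an enlarged crop to check this.

```bash
python3 - <<'E'
from h import *
snap("top","t2.png",(155,125,325,225),4.7)
snap("side","s2.png",(185,160,335,340),3.3)
E
```

```text
(no output)
```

View pics/t2.png

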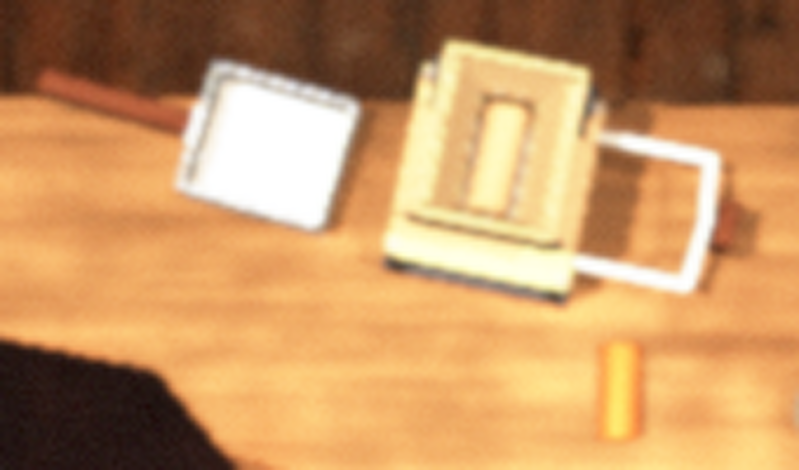

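View pics/s2.png

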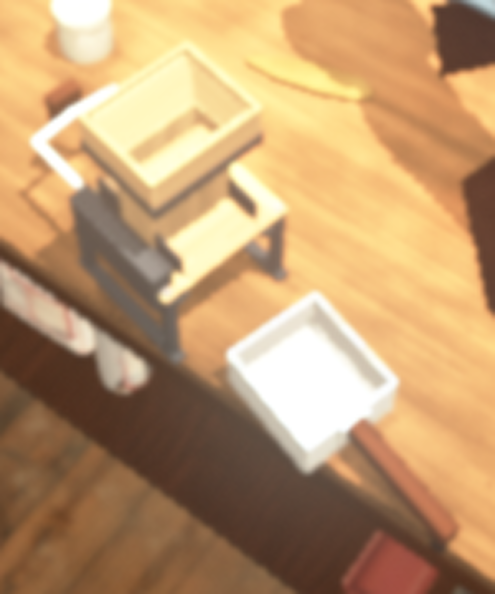

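The crop confirms the choice. The pan, with its brown handle, points up-left (end at crop (40,80)). The white bow ends in the dark grip at crop (727,222). Hopper bin rim corners are at (447,40), (592,68), (560,245) and (409,212). Next I fit both poses.

```bash
cat > fit.py <<'E'
from h import *
from scipy.optimize import least_squares
def fit(obs,x0):
    cs={n:ctrl.read_camera(n) for n in set(o[0] for o in obs)}
    def r(q):
        a=q[2];R=np.array([[np.cos(a),-np.sin(a)],[np.sin(a),np.cos(a)]]);o=[]
        for n,m,uv in obs:
            P=[*(R@np.array(m[:2])/1e3+q[:2]),m[2]/1e3]; o+=list(np.array(p(cs[n],P))-uv)
        return o
    s=least_squares(r,x0,loss="soft_l1"); print(np.round(s.x[:2],4),np.degrees(s.x[2]).round(2)); print(np.round(np.reshape(r(s.x),(-1,2)),1).tolist()); return s.x
T=lambda u,v:(155+u/4.7,125+v/4.7)
S=lambda u,v:(185+u/3.3,160+v/3.3)
E
python3 - <<'E'
from fit import *
P=[("top",(42,47,45),T(217,62)),("top",(42,-47,45),T(358,103)),("top",(-42,-47,45),T(322,229)),("top",(-42,47,45),T(177,188)),("top",(0,152,42),T(40,80)),
("side",(-42,-47,45),S(317,293)),("side",(-42,47,45),S(397,380)),("side",(42,-47,45),S(230,355)),("side",(0,152,42),S(450,525))]
H=[("top",(49.5,41,211),T(447,40)),("top",(49.5,-41,211),T(592,68)),("top",(-49.5,-41,211),T(560,245)),("top",(-49.5,41,211),T(409,212)),("top",(-63,57,94),T(385,262)),("top",(-63,-57,94),T(568,297)),("top",(0,-145,102),T(727,222)),
("side",(-49.5,41,211),S(262,107)),("side",(-49.5,-41,211),S(187,43)),("side",(49.5,-41,211),S(82,120)),("side",(49.5,41,211),S(155,203))]
a=fit(P,[.6,.1,0]);b=fit(H,[.6,-.1,0])
R=lambda t:np.array([[np.cos(t),-np.sin(t)],[np.sin(t),np.cos(t)]])
print("pan in hopper",R(-b[2])@(a[:2]-b[:2]),"handle",R(a[2])@[0,.124]+a[:2],"grip",R(b[2])@[0,-.145]+b[:2])
c=ctrl.read_camera("top"); print("edge",w(c,100,217/1.5,0),w(c,300,217/1.5,0))
for n,u,v in(("wax",502,317),("spool",541,351),("mug",556,272)): print(n,w(c,u/1.5,v/1.5,.055))
E
```

```text
[0.5203 0.1772] -15.74
[[-0.3, 0.0], [-0.3, 0.0], [-0.7, -0.1], [-0.1, -0.2], [-0.1, -0.1], [-0.8, -1.3], [-0.1, -0.4], [-1.2, -1.7], [0.9, 1.2]]
[0.4936 0.0341] -10.45
[[-0.9, 0.1], [-1.0, 0.1], [-1.3, -0.7], [-0.2, 0.3], [-0.7, -0.7], [-0.5, -0.5], [0.3, -0.5], [0.6, -0.8], [-0.6, -1.5], [-2.2, -2.2], [-0.7, -5.1]]
pan in hopper [0.00032186 0.14561566] handle [0.55393965 0.29654864] grip [ 0.46725847 -0.10853581]
edge [0.55946025 0.52799472 0.        ] [ 0.56717377 -0.09185031  0.        ]
wax [ 0.35793923 -0.18725333  0.055     ]
spool [ 0.29262105 -0.26266824  0.055     ]
mug [ 0.44786195 -0.2944848   0.055     ]
```

The fits are consistent, within about 2 mm. The pan sits 146 mm along the hopper's +y at a relative yaw of -5.3°. Next, a helper to express targets in tool axes.

```bash
cat > go.py <<'E'
import sys
from h import *
from scipy.spatial.transform import Rotation as Ro
def go(x,y,z,yaw):
    s=ctrl.get_state(); R=Ro.from_euler("xyz",s["eef_rot"],degrees=True)
    t=R.inv().apply(np.array([x,y,z])-s["tcp_pos"])*100
    r=(R.inv()*Ro.from_euler("xyz",[180,0,yaw],degrees=True)).as_rotvec(degrees=True)
    print("t",s["clock"],"tcp",s["tcp_pos"].round(4),s["eef_rot"].round(2),"F",s["wrist_force"].round(1),"op",round(s["opening"],4),"q7",s["joint_pos"][6].round(1),"\nmove",t.round(2),r.round(2))
B=np.radians(-10.45);O=np.array([.4936,.0341])
def hop(x,y): return O+[x*np.cos(B)-y*np.sin(B),x*np.sin(B)+y*np.cos(B)]
def goh(x,y,z,yaw): go(*hop(x,y),z,yaw)
if __name__=="__main__": go(*map(float,sys.argv[1:5]))
E
python3 go.py .554 .2965 .15 74.26
```

```text
t 0.45 tcp [0.2925 0.5804 0.2386] [-179.99    0.    153.26] F [ 0.1 -0.3 -0.3] op 0.0884 q7 -4.1 
move [-36.13 -13.58   8.87] [-1.0e-02  1.0e-02  7.9e+01]
```

Request:
{"name": "play_rows", "arguments": {"commands": [[[-4.5,-1.7,1.1,0,0,7],[-9,-3.4,2.2,0,0,14],[-13.5,-5.1,3.3,0,0,21],[-18,-6.8,4.4,0,0,28],[-21,-8,5.2,0,0,35],[-25,-9.4,6.1,0,0,42],[-29,-11,7.1,0,0,49],[-32,-12,7.8,0,0,55]]], "claw": 1}}

```text
clock: 1.12
tcp_pos: [0.5137, 0.34, 0.1644]
eef_rot: [180.0, -0.0, 97.9]
wrist_force: [0.5, 0.7, -0.0]
opening: 0.0884
gripper_force: 0.0
```

```bash
python3 go.py .554 .2965 .09 74.26
```

```text
t 1.1167 tcp [0.5137 0.34   0.1644] [ 1.7998e+02 -1.0000e-02  9.7930e+01] F [ 0.5  0.7 -0. ] op 0.0884 q7 -21.4 
move [-4.86  3.39  7.44] [ 2.000e-02 -2.000e-02  2.367e+01]
```

Request:
{"name": "play_rows", "arguments": {"commands": [[[-1.6,1.1,2,0,0,7],[-3.2,2.2,4,0,0,14],[-4.8,3.4,6,0,0,21],[-4.85,3.4,7.4,0,0,23.7],[-4.85,3.4,7.4,0,0,23.7],[-4.85,3.4,7.4,0,0,23.7]]], "claw": 0}}

```text
clock: 1.62
tcp_pos: [0.5527, 0.2985, 0.09]
eef_rot: [-179.9, 0.1, 74.7]
wrist_force: [0.2, 0.7, 0.5]
opening: 0.0506
gripper_force: 0.0
```

```bash
python3 go.py .554 .2965 .014 74.26; python3 -c "
from h import *
snap('side','s3.png',(225,200,395,350),4)"
```

```text
t 1.6167 tcp [0.5527 0.2985 0.09  ] [-1.7993e+02  6.0000e-02  7.4670e+01] F [0.2 0.7 0.5] op 0.0506 q7 -34.0 
move [-0.15  0.19  7.6 ] [-0.07  0.06  0.41]
```

View pics/s3.png

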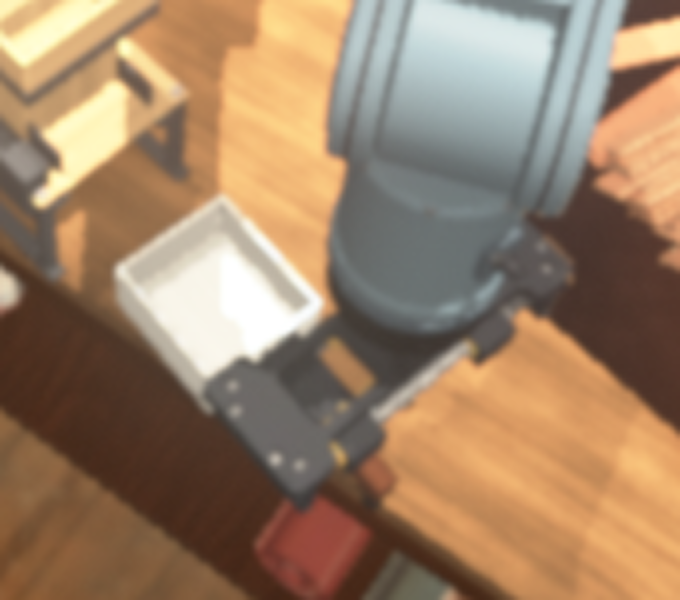

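The gripper is over the handle, with the handle's end showing at (378,480) between the fingers. I'll lower and close.

Request:
{"name": "play_rows", "arguments": {"commands": [[[-0.15,0.2,3,0,0,0.4],[-0.15,0.2,6,0,0,0.4],[-0.15,0.2,7.5,0,0,0.4],[-0.15,0.2,7.6,0,0,0.4],[-0.15,0.2,7.6,0,0,0.4]]]}}

```text
clock: 2.08
tcp_pos: [0.5546, 0.297, 0.0149]
eef_rot: [-180.0, -0.0, 74.2]
wrist_force: [-0.1, -0.1, 0.4]
opening: 0.044
gripper_force: 0.0
```

Request:
{"name": "play_rows", "arguments": {"commands": [[[0,0,0,0,0,0],[0,0,0,0,0,0],[0,0,0,0,0,0],[0,0,0,0,0,0],[0,0,0,0,0,0],[0,0,0,0,0,0],[0,0,0,0,0,0]]], "claw": -1}}

```text
clock: 2.67
tcp_pos: [0.5553, 0.2967, 0.0153]
eef_rot: [180.0, -0.1, 74.2]
wrist_force: [0.1, -0.4, 6.4]
opening: 0.0151
gripper_force: 30.0
```

```bash
python3 - <<'E'
from go import *
from go import goh
# pan yaw currently = tcp yaw-90 ; first target pan hopper y=0.115 => handle .239
goh(0,.239,.014,79.55); goh(0,.124,.014,79.55); print(hop(0,.124),hop(0,.27))
E
```

```text
t 2.6667 tcp [0.5553 0.2967 0.0153] [ 1.7996e+02 -6.0000e-02  7.4160e+01] F [ 0.1 -0.4  6.4] op 0.0151 q7 -32.4 
move [-3.16 -1.02  0.13] [ 0.04 -0.06 -5.39]
t 2.6667 tcp [0.5553 0.2967 0.0153] [ 1.7996e+02 -6.0000e-02  7.4160e+01] F [ 0.1 -0.4  6.4] op 0.0151 q7 -32.4 
move [-14.61   0.07   0.12] [ 0.04 -0.06 -5.39]
[0.5160908  0.15604328] [0.5425719  0.29962166]
```

Request:
{"name": "play_rows", "arguments": {"commands": [[[-0.8,-0.25,0,0,0,-1.4],[-1.6,-0.5,0,0,0,-2.7],[-2.4,-0.75,0,0,0,-4],[-3.1,-1.0,0,0,0,-5.4],[-3.15,-1.02,0,0,0,-5.4],[-3.15,-1.02,0,0,0,-5.4]]]}}

```text
clock: 3.17
tcp_pos: [0.5369, 0.2691, 0.0153]
eef_rot: [180.0, -0.0, 79.5]
wrist_force: [-2.0, 0.3, 8.0]
opening: 0.0154
gripper_force: 30.0
```

```bash
python3 - <<'E'
from go import *
goh(0,.124,.015,79.55)
snap("top","t4.png",(155,115,325,225),4.7)
E
```

```text
t 3.1667 tcp [0.5369 0.2691 0.0153] [ 1.7997e+02 -5.0000e-02  7.9540e+01] F [-2.   0.3  8. ] op 0.0154 q7 -26.6 
move [-1.15e+01  1.00e-02  2.00e-02] [ 0.03 -0.05 -0.01]
```

View pics/t4.png

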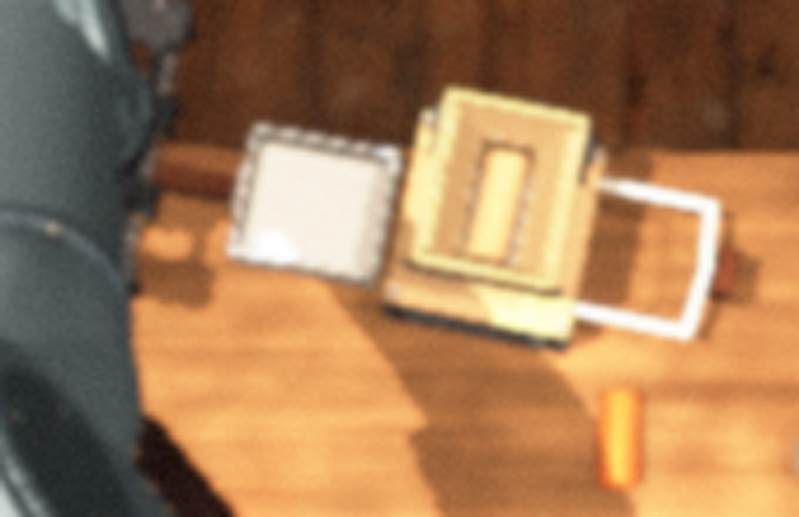

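Pan rim corners are now at (253,125), (400,150), (372,285) and (230,257). The hopper hasn't moved.

```bash
python3 - <<'E'
from fit import *
from go import hop,B,O
T=lambda u,v:(155+u/4.7,115+v/4.7)
a=fit([("top",(42,47,45),T(253,125)),("top",(42,-47,45),T(400,150)),("top",(-42,-47,45),T(372,285)),("top",(-42,47,45),T(230,257))],[.5,.15,-.2])
d=a[:2]-O; print("pan in hopper",d[0]*np.cos(B)+d[1]*np.sin(B),-d[0]*np.sin(B)+d[1]*np.cos(B),np.degrees(a[2]-B))
E
```

```text
[0.5129 0.1472] -9.75
[[0.2, 0.4], [-0.3, 0.7], [0.5, -0.7], [-0.3, -0.4]]
pan in hopper -0.0015615047236679294 0.11473846475134326 0.7031564457639631
```

Request:
{"name": "play_rows", "arguments": {"commands": [[[-1,0.03,0,0,0,0],[-2,0.06,0,0,0,0],[-3,0.08,0,0,0,0],[-4,0.08,0,0,0,0],[-5,0.08,0,0,0,0],[-5,0.08,0,0,0,0]]]}}

```text
clock: 3.77
tcp_pos: [0.5291, 0.2186, 0.0153]
eef_rot: [179.9, -0.0, 79.4]
wrist_force: [0.5, -0.7, 8.2]
opening: 0.0155
gripper_force: 30.0
```

Request:
{"name": "play_rows", "arguments": {"commands": [[[-1,0,0,0,0,0],[-2,0,0,0,0,0],[-3,0,0,0,0,0],[-4,0,0,0,0,0],[-5.2,0,0,0,0,0],[-6.3,0,0,0,0,0],[-6.47,0,0,0,0,0],[-6.47,0,0,0,0,0]]]}}

```text
clock: 4.43
tcp_pos: [0.5176, 0.1555, 0.0153]
eef_rot: [179.9, -0.0, 79.5]
wrist_force: [-0.2, -0.6, 8.7]
opening: 0.0157
gripper_force: 30.0
```

```bash
python3 - <<'E'
from go import *
goh(0.001,.124,.015,79.55)
snap("top","t5.png",(155,115,325,225),4.7)
E
```

```text
t 4.4333 tcp [0.5176 0.1555 0.0153] [ 1.799e+02 -5.000e-02  7.946e+01] F [-0.2 -0.6  8.7] op 0.0157 q7 -16.9 
move [ 0.02 -0.06  0.03] [ 0.1  -0.05 -0.09]
```

View pics/t5.png

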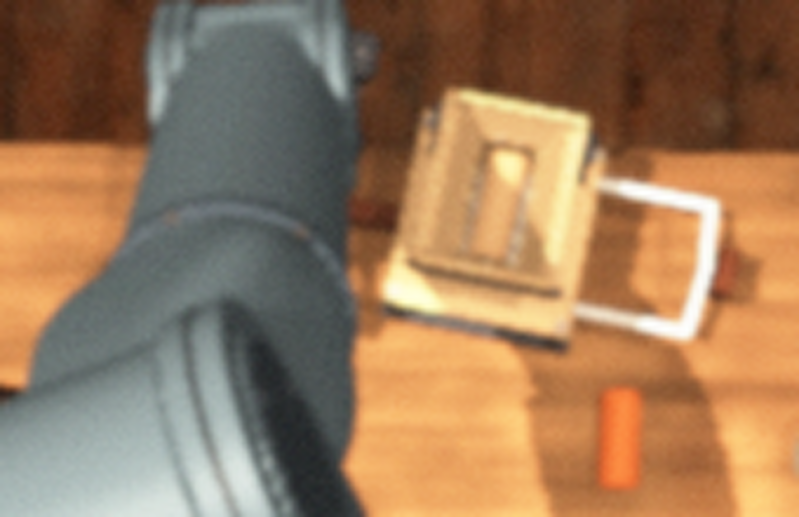

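The hopper is unmoved and the pan is centred by dead reckoning. I'll release and rise.

Request:
{"name": "play_rows", "arguments": {"commands": [[[0,0,0,0,0,0],[0,0,0,0,0,0],[0,0,0,0,0,0],[0,0,-2,0,0,0],[0,0,-6,0,0,0],[0,0,-10,0,0,0],[0,0,-14,0,0,0],[0,0,-18,0,0,0]]], "claw": 0}}

```text
clock: 5.15
tcp_pos: [0.5157, 0.1555, 0.1959]
eef_rot: [-179.9, 0.1, 79.5]
wrist_force: [0.7, 0.8, 0.6]
opening: 0.0441
gripper_force: 0.0
```

Request:
{"name": "play_rows", "arguments": {"commands": [[[0,0,-4,0,0,-3],[0,0,-7,0,0,-10],[-2,0,-9,0,0,-17],[-5,0,-10,0,0,-24],[-9,0,-10,0,0,-31],[-13,0,-10,0,0,-38],[-17,0,-10,0,0,-45],[-21,0,-10,0,0,-52]]]}}

```text
clock: 5.82
tcp_pos: [0.4791, -0.044, 0.2943]
eef_rot: [-180.0, -0.0, 130.1]
wrist_force: [0.0, -0.7, 0.3]
opening: 0.044
gripper_force: 0.0
```

```bash
python3 - <<'E'
from go import *
goh(0,-.145,.16,169.55)
E
```

```text
t 5.8167 tcp [ 0.4791 -0.044   0.2943] [-1.7998e+02 -2.0000e-02  1.3010e+02] F [ 0.  -0.7  0.3] op 0.044 q7 44.2 
move [-4.18 -5.05 13.44] [-2.000e-02 -3.000e-02 -3.945e+01]
```

Request:
{"name": "play_rows", "arguments": {"commands": [[[-1,-1.2,0,0,0,-7],[-2,-2.4,0,0,0,-14],[-3,-3.6,0,0,0,-21],[-4,-4.8,2,0,0,-28],[-4.18,-5.05,5,0,0,-35],[-4.18,-5.05,8.5,0,0,-39.5],[-4.18,-5.05,12,0,0,-39.5],[-4.18,-5.05,13.4,0,0,-39.5]]]}}

```text
clock: 6.48
tcp_pos: [0.4651, -0.1063, 0.1565]
eef_rot: [-180.0, -0.4, 169.3]
wrist_force: [0.9, -0.2, 0.2]
opening: 0.0441
gripper_force: 0.0
```

```bash
python3 - <<'E'
from go import *
goh(0,-.145,.088,169.55)
c=snap("side","s6.png",(150,130,300,240),4.5)
E
```

```text
t 6.4833 tcp [ 0.4651 -0.1063  0.1565] [-179.96   -0.35  169.29] F [ 0.9 -0.2  0.2] op 0.0441 q7 94.8 
move [-0.3  -0.17  6.85] [-0.04 -0.35 -0.26]
```

View pics/s6.png

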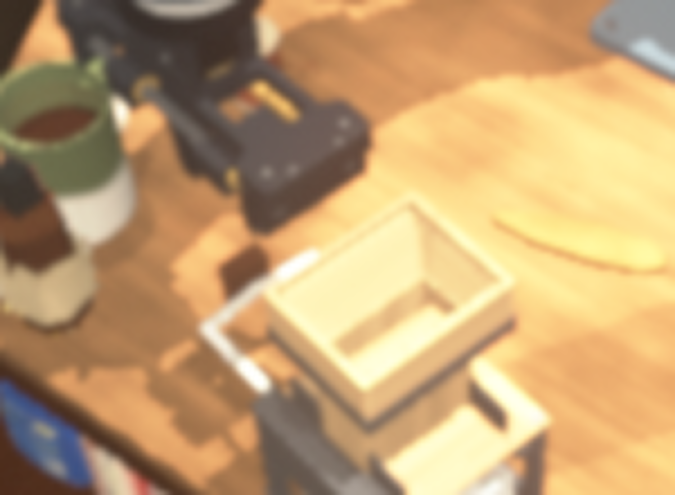

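The gripper is above the grip (dark block at (245,268)). The crossbar runs along the block's +y side at rod height, so I'll stay above z=86 with the tips.

Request:
{"name": "play_rows", "arguments": {"commands": [[[-0.3,-0.17,2,0,-0.35,-0.26],[-0.3,-0.17,4,0,-0.35,-0.26],[-0.3,-0.17,5.5,0,-0.35,-0.26],[-0.3,-0.17,6.5,0,-0.35,-0.26],[-0.3,-0.17,6.85,0,-0.35,-0.26],[-0.3,-0.17,6.85,0,-0.35,-0.26]]]}}

```text
clock: 7.03
tcp_pos: [0.4705, -0.1088, 0.0919]
eef_rot: [-180.0, 0.3, 169.6]
wrist_force: [0.2, -0.6, -0.6]
opening: 0.0442
gripper_force: 0.0
```

Request:
{"name": "play_rows", "arguments": {"commands": [[[0,0,0,0,0,0],[0,0,0,0,0,0],[0,0,0,0,0,0],[0,0,0,0,0,0],[0,0,0,0,0,0],[0,0,0,0,0,0]]], "claw": -1}}

```text
clock: 7.53
tcp_pos: [0.4711, -0.1087, 0.0924]
eef_rot: [180.0, 0.4, 169.5]
wrist_force: [-0.0, 0.6, 3.8]
opening: 0.0135
gripper_force: 30.0
```

```bash
python3 - <<'E'
from go import *
goh(0,-.145,.088,169.55)
E
```

```text
t 7.5333 tcp [ 0.4711 -0.1087  0.0924] [179.98   0.4  169.55] F [-0.   0.6  3.8] op 0.0135 q7 97.9 
move [ 0.38 -0.05  0.44] [ 0.02  0.4  -0.  ]
```

Pinched at 13.5 mm opening. Now I'll feel gently towards -y.

Request:
{"name": "play_rows", "arguments": {"commands": [[[0,-0.15,0,0,0,0],[0,-0.3,0,0,0,0],[0,-0.4,0,0,0,0],[0,-0.5,0,0,0,0],[0,-0.55,0,0,0,0],[0,-0.6,0,0,0,0],[0,-0.6,0,0,0,0]]]}}

```text
clock: 8.12
tcp_pos: [0.47, -0.1144, 0.0924]
eef_rot: [180.0, 0.4, 169.6]
wrist_force: [-0.8, 3.0, 5.9]
opening: 0.0134
gripper_force: 30.0
```

Request:
{"name": "play_rows", "arguments": {"commands": [[[0,-0.05,0,0,0,0],[0,-0.1,0,0,0,0],[0,-0.15,0,0,0,0],[0,-0.2,0,0,0,0],[0,-0.25,0,0,0,0],[0,-0.25,0,0,0,0]]]}}

```text
clock: 8.62
tcp_pos: [0.4696, -0.1166, 0.0924]
eef_rot: [179.9, 0.4, 169.6]
wrist_force: [0.2, 2.8, 7.0]
opening: 0.0135
gripper_force: 30.0
```

-y is free (about 2.8 N beyond 8 mm). I'll open fully.

Request:
{"name": "play_rows", "arguments": {"commands": [[[0,-0.5,0,0,0,0],[0,-1.0,0,0,0,0],[0,-1.5,0,0,0,0],[0,-2.0,0,0,0,0],[0,-2.5,0,0,0,0],[0,-2.9,0,0,0,0],[0,-3.1,0,0,0,0],[0,-3.1,0,0,0,0]]]}}

```text
clock: 9.28
tcp_pos: [0.4634, -0.1482, 0.0924]
eef_rot: [180.0, 0.3, 169.5]
wrist_force: [-1.9, 0.0, 6.3]
opening: 0.0137
gripper_force: 30.0
```

Request:
{"name": "play_rows", "arguments": {"commands": [[[0,0,0,0,0,0],[0,0,0,0,0,0],[0,0,0,0,0,0],[0,0,0,0,0,0],[0,0,0,0,0,0],[0,0,0,0,0,0],[0,0,0,0,0,0],[0,0,0,0,0,0]]]}}

```text
clock: 9.95
tcp_pos: [0.4634, -0.1481, 0.0924]
eef_rot: [-180.0, 0.4, 169.5]
wrist_force: [-2.1, -0.7, 6.4]
opening: 0.0136
gripper_force: 30.0
```

```bash
python3 - <<'E'
from go import *
goh(0,-.145,.088,169.55)
snap("top","t7.png",(195,125,315,215),5.5)
E
```

```text
t 9.95 tcp [ 0.4634 -0.1481  0.0924] [-179.99    0.35  169.53] F [-2.1 -0.7  6.4] op 0.0136 q7 102.6 
move [0.34 3.97 0.44] [-0.01  0.35 -0.02]
```

View pics/t7.png

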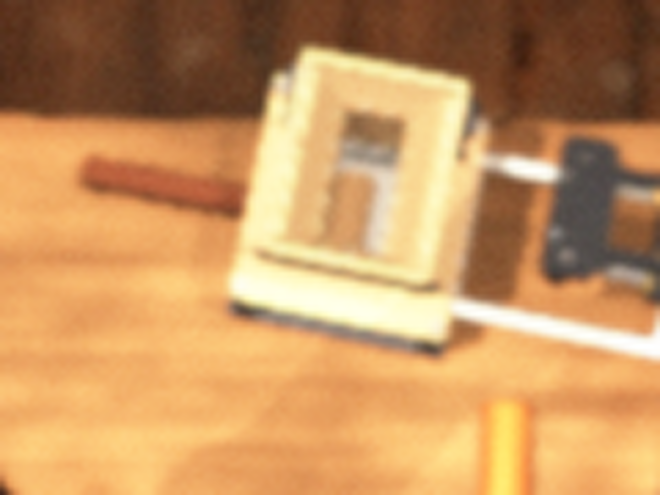

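The blanks are in the pan: the slot shows the pan floor and a blank at (350,215), and the column is empty. The hopper is unmoved. I'll close the shutter.

Request:
{"name": "play_rows", "arguments": {"commands": [[[0,0.6,0,0,0,0],[0,1.2,0,0,0,0],[0,1.8,0,0,0,0],[0,2.4,0,0,0,0],[0,3.0,0,0,0,0],[0,3.6,0,0,0,0],[0,3.95,0,0,0,0],[0,3.95,0,0,0,0]]]}}

```text
clock: 10.67
tcp_pos: [0.4711, -0.1089, 0.0924]
eef_rot: [-180.0, 0.4, 169.6]
wrist_force: [-0.9, 1.2, 5.9]
opening: 0.0132
gripper_force: 30.0
```

Request:
{"name": "play_rows", "arguments": {"commands": [[[0,0.05,0,0,0,0],[0,0.1,0,0,0,0],[0,0.15,0,0,0,0],[0,0.2,0,0,0,0],[0,0.25,0,0,0,0],[0,0.25,0,0,0,0]]]}}

```text
clock: 11.17
tcp_pos: [0.4714, -0.1076, 0.0925]
eef_rot: [-179.9, 0.4, 169.5]
wrist_force: [-0.8, -2.1, 6.1]
opening: 0.0135
gripper_force: 30.0
```

Request:
{"name": "play_rows", "arguments": {"commands": [[[0,0.05,0,0,0,0],[0,0.1,0,0,0,0],[0,0.1,0,0,0,0],[0,0.1,0,0,0,0]]]}}

```text
clock: 11.5
tcp_pos: [0.4715, -0.1067, 0.0924]
eef_rot: [-179.9, 0.4, 169.5]
wrist_force: [-1.9, -2.1, 6.1]
opening: 0.0138
gripper_force: 30.0
```

Request:
{"name": "play_rows", "arguments": {"commands": [[[0,0.05,0,0,0,0],[0,0.1,0,0,0,0],[0,0.1,0,0,0,0],[0,0.1,0,0,0,0]]]}}

```text
clock: 11.83
tcp_pos: [0.4717, -0.1057, 0.0924]
eef_rot: [-179.9, 0.4, 169.5]
wrist_force: [-1.0, -2.0, 6.5]
opening: 0.0135
gripper_force: 30.0
```

```bash
python3 - <<'E'
from go import *
goh(0,-.145,.088,169.55)
E
```

```text
t 11.8333 tcp [ 0.4717 -0.1057  0.0924] [-179.94    0.41  169.49] F [-1.  -2.   6.5] op 0.0135 q7 97.4 
move [ 0.39 -0.36  0.44] [-0.06  0.41 -0.06]
```

Request:
{"name": "play_rows", "arguments": {"commands": [[[0,0.05,0,0,0,0],[0,0.1,0,0,0,0],[0,0.1,0,0,0,0],[0,0.1,0,0,0,0]]]}}

```text
clock: 12.17
tcp_pos: [0.4719, -0.1047, 0.0924]
eef_rot: [-179.9, 0.4, 169.5]
wrist_force: [-1.3, -2.5, 5.6]
opening: 0.0137
gripper_force: 30.0
```

Request:
{"name": "play_rows", "arguments": {"commands": [[[0,0.03,0,0,0,0],[0,0.07,0,0,0,0],[0,0.07,0,0,0,0],[0,0.07,0,0,0,0]]]}}

```text
clock: 12.5
tcp_pos: [0.4719, -0.1045, 0.0924]
eef_rot: [-179.9, 0.4, 169.5]
wrist_force: [-1.3, -2.8, 6.2]
opening: 0.0139
gripper_force: 30.0
```

Request:
{"name": "play_rows", "arguments": {"commands": [[[0,0.03,0,0,0,0],[0,0.07,0,0,0,0],[0,0.07,0,0,0,0],[0,0.07,0,0,0,0]]]}}

```text
clock: 12.83
tcp_pos: [0.472, -0.1044, 0.0925]
eef_rot: [-179.9, 0.4, 169.4]
wrist_force: [-1.5, -5.5, 6.0]
opening: 0.0135
gripper_force: 30.0
```

Lock felt at +4.9 mm on the nominal scale with only 5.5 N. The middle is therefore at world y ≈ -0.1093.

Request:
{"name": "play_rows", "arguments": {"commands": [[[0,-0.2,0,0,0,0],[0,-0.4,0,0,0,0],[0,-0.6,0,0,0,0],[0,-0.8,0,0,0,0],[0,-0.8,0,0,0,0],[0,-0.8,0,0,0,0]]]}}

```text
clock: 13.33
tcp_pos: [0.4708, -0.1101, 0.0924]
eef_rot: [180.0, 0.4, 169.5]
wrist_force: [-0.3, 0.4, 5.8]
opening: 0.0136
gripper_force: 30.0
```

Request:
{"name": "play_rows", "arguments": {"commands": [[[0,0.08,0,0,0,0],[0,0.12,0,0,0,0],[0,0.12,0,0,0,0]]]}}

```text
clock: 13.58
tcp_pos: [0.4709, -0.1099, 0.0924]
eef_rot: [-179.9, 0.4, 169.5]
wrist_force: [-1.6, -2.1, 5.2]
opening: 0.0133
gripper_force: 30.0
```

Request:
{"name": "play_rows", "arguments": {"commands": [[[0,0,0,0,0,0],[0,0,0,0,0,0],[0,0,0,0,0,0],[0,0,-0.5,0,0,0],[0,0,-4,0,0,0],[0,0,-8,0,0,0],[0,0,-12,0,0,0],[0,0,-16,0,0,0]]], "claw": 0}}

```text
clock: 14.25
tcp_pos: [0.4691, -0.1086, 0.2539]
eef_rot: [-180.0, 0.3, 169.5]
wrist_force: [1.8, -0.6, -0.8]
opening: 0.0438
gripper_force: 0.0
```

```bash
python3 - <<'E'
from go import *
goh(0.001,.124,.29,79.55)
E
```

```text
t 14.25 tcp [ 0.4691 -0.1086  0.2539] [-179.98    0.31  169.55] F [ 1.8 -0.6 -0.8] op 0.0438 q7 92.1 
move [ 0.06 26.88 -3.62] [ 0.23  0.26 90.  ]
```

Request:
{"name": "play_rows", "arguments": {"commands": [[[0,1,-3.6,0,0,7],[0,4.5,-4,0,0,14],[0,8.5,-4,0,0,21],[0,12.5,-4,0,0,28],[0,16.5,-4,0,0,35],[0,20.5,-4,0,0,42],[0,24.5,-4,0,0,49],[0,26.9,-3.6,0,0,56]]]}}

```text
clock: 14.92
tcp_pos: [0.5186, 0.1581, 0.2889]
eef_rot: [179.6, 0.2, 116.2]
wrist_force: [0.8, -0.2, 0.5]
opening: 0.0439
gripper_force: 0.0
```

```bash
python3 - <<'E'
from go import *
goh(0.001,.124,.0155,79.55)
E
```

```text
t 14.9167 tcp [0.5186 0.1581 0.2889] [179.63   0.21 116.24] F [ 0.8 -0.2  0.5] op 0.0439 q7 9.3 
move [-0.03 -0.41 27.34] [ 0.42  0.08 36.69]
```

Request:
{"name": "play_rows", "arguments": {"commands": [[[0,-0.1,0,0,0,7],[0,-0.2,0,0,0,14],[0,-0.3,1,0.2,0,21],[0,-0.4,4,0.4,0,28],[0,-0.4,8,0.4,0,35],[0,-0.4,12,0.4,0,36.7],[0,-0.4,16,0.4,0,36.7],[0,-0.4,20,0.4,0,36.7]]]}}

```text
clock: 15.58
tcp_pos: [0.5158, 0.1542, 0.0867]
eef_rot: [180.0, 0.1, 79.9]
wrist_force: [0.7, 0.2, 0.6]
opening: 0.044
gripper_force: 0.0
```

```bash
python3 - <<'E'
from go import *
goh(0.001,.124,.0155,79.5)
E
```

```text
t 15.5833 tcp [0.5158 0.1542 0.0867] [1.7998e+02 1.2000e-01 7.9900e+01] F [0.7 0.2 0.6] op 0.044 q7 -17.6 
move [0.2  0.09 7.12] [0.02 0.12 0.4 ]
```

Request:
{"name": "play_rows", "arguments": {"commands": [[[0.2,0.12,3,0,0,0.4],[0.2,0.12,6,0,0,0.4],[0.2,0.12,7.1,0,0,0.4],[0.2,0.12,7.1,0,0,0.4]]]}}

```text
clock: 15.92
tcp_pos: [0.5155, 0.155, 0.0149]
eef_rot: [-179.7, 0.3, 79.5]
wrist_force: [0.5, 0.3, 1.0]
opening: 0.0442
gripper_force: 0.0
```

Request:
{"name": "play_rows", "arguments": {"commands": [[[0,0,0,0,0,0],[0,0,0,0,0,0],[0,0,0,0,0,0],[0,0,0,0,0,0],[0,0,0,0,0,0],[0,0,0,0,0,0],[0,0,0,0,0,0]]], "claw": -1}}

```text
clock: 16.5
tcp_pos: [0.5183, 0.1561, 0.0183]
eef_rot: [179.9, 0.1, 79.5]
wrist_force: [-2.4, -0.7, 7.7]
opening: 0.016
gripper_force: 30.0
```

```bash
python3 - <<'E'
from go import *
goh(0.001,.269,.0155,79.5)
E
```

```text
t 16.5 tcp [0.5183 0.1561 0.0183] [1.7994e+02 5.0000e-02 7.9470e+01] F [-2.4 -0.7  7.7] op 0.016 q7 -15.7 
move [14.46 -0.13  0.26] [ 0.06  0.05 -0.03]
```

Request:
{"name": "play_rows", "arguments": {"commands": [[[0.6,0,0,0,0,0],[1.4,0,0,0,0,0],[2.3,0,0,0,0,0],[3.2,0,0,0,0,0],[4.1,-0.05,0,0,0,0],[5,-0.05,0,0,0,0]]]}}

```text
clock: 17.0
tcp_pos: [0.5272, 0.2017, 0.0182]
eef_rot: [179.9, 0.3, 79.3]
wrist_force: [-1.6, -9.1, 12.1]
opening: 0.016
gripper_force: 30.0
```

Request:
{"name": "play_rows", "arguments": {"commands": [[[1,0,0,0,0,0],[2.2,0,0,0,0,0],[3.4,0,0,0,0,0],[4.6,0,0,0,0,0],[5.8,0,0,0,0,0],[7,0,0,0,0,0],[8.2,0,0,0,0,0],[9.2,0,0,0,0,0]]]}}

```text
clock: 17.67
tcp_pos: [0.5444, 0.2924, 0.0183]
eef_rot: [179.9, 0.3, 79.4]
wrist_force: [-1.1, -9.1, 13.1]
opening: 0.0156
gripper_force: 30.0
```

Request:
{"name": "play_rows", "arguments": {"commands": [[[0.3,0,0.1,0,0,0],[0.3,0,0.2,0,0,0],[0.3,0,0.3,0,0,0],[0.3,0,0.3,0,0,0]]]}}

```text
clock: 18.0
tcp_pos: [0.5451, 0.2956, 0.018]
eef_rot: [180.0, 0.2, 79.4]
wrist_force: [-9.5, -10.5, 37.8]
opening: 0.0156
gripper_force: 30.0
```

Request:
{"name": "play_rows", "arguments": {"commands": [[[0,0,-0.15,0,0,0],[0,0,-0.3,0,0,0],[0,0,-0.3,0,0,0]]]}}

```text
clock: 18.25
tcp_pos: [0.5445, 0.2968, 0.0182]
eef_rot: [179.9, 0.2, 79.4]
wrist_force: [-0.9, -5.7, 13.1]
opening: 0.0154
gripper_force: 30.0
```

Request:
{"name": "play_rows", "arguments": {"commands": [[[0,0,0,0,0,0],[0,0,0,0,0,0],[0,0,0,0,0,0],[0,0,-1,0,0,0],[0,0,-4,0,0,0],[0,0,-8,0,0,0],[0,0,-12,0,0,0],[0,0,-16,0,0,0]]], "claw": 0}}

```text
clock: 18.92
tcp_pos: [0.5431, 0.2986, 0.1788]
eef_rot: [-180.0, 0.1, 79.5]
wrist_force: [1.3, 1.5, 0.7]
opening: 0.0439
gripper_force: 0.0
```

Request:
{"name": "play_rows", "arguments": {"commands": [[[3,0,-2,0,0,0],[6,0,-4,0,0,0],[10,0,-4,0,0,0],[14,0,-4,0,0,0],[18,0,-4,0,0,0],[20,0,-4,0,0,0],[20,0,-4,0,0,0]]]}}

```text
clock: 19.5
tcp_pos: [0.5776, 0.5018, 0.2155]
eef_rot: [-179.9, -0.0, 79.9]
wrist_force: [-1.3, -0.5, 0.0]
opening: 0.0437
gripper_force: 0.0
```

```bash
python3 - <<'E'
from go import *
a=snap("top","a.png",(155,115,325,225),4.5); snap("side","b.png",(150,150,380,340),2.8)
A=cv2.imread("pics/a.png");Bm=cv2.imread("pics/b.png")
# top part and side view stacked in one picture, 765 wide
A=cv2.resize(A,None,fx=.6,fy=.6);s=300/Bm.shape[0];Bm=cv2.resize(Bm,None,fx=s,fy=s)
W=max(A.shape[1],Bm.shape[1]);f=lambda m:cv2.copyMakeBorder(m,0,0,0,W-m.shape[1],cv2.BORDER_CONSTANT)
cv2.imwrite("pics/c.png",np.vstack([f(A),f(Bm)])); print(A.shape,Bm.shape,ctrl.get_state()["clock"])
E
```

```text
(297, 459, 3) (300, 363, 3) 19.6
```

View pics/c.png

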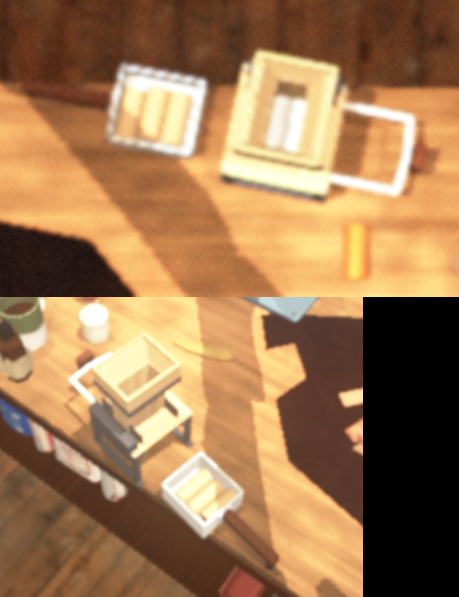

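All three pale blanks lie in the pan, at top (130–175,110) and in the side view (205,490). The pan is clear of the hopper. The slot shows the plate, and I'll compare bow and bin positions numerically with the first picture.

```bash
python3 - <<'E'
from h import *
ref=cv2.imread("pics/t2.png",0)
c=ctrl.read_camera("top"); g=c["color"][125:225,155:325,::-1]
now=cv2.cvtColor(cv2.resize(np.ascontiguousarray(g),None,fx=4.7,fy=4.7,interpolation=cv2.INTER_CUBIC),cv2.COLOR_BGR2GRAY)
for n,(u0,v0,u1,v1) in dict(bow=(630,120,745,305),binrim=(420,25,605,120),deck=(375,240,575,305),orange=(580,330,660,450)).items():
    r=cv2.matchTemplate(now,ref[v0:v1,u0:u1],cv2.TM_CCOEFF_NORMED); _,m,_,l=cv2.minMaxLoc(r); print(n,l[0]-u0,l[1]-v0,round(m,3),"crop px; 1.7px/mm")
sl=g[20:48,98:118]; 
for row in sl[::2]: print(" ".join("%3d/%3d"%(p[2],p[0]) for p in row[::2]))
E
```

```text
bow 3 1 0.992 crop px; 1.7px/mm
binrim 0 0 0.956 crop px; 1.7px/mm
deck 0 0 0.999 crop px; 1.7px/mm
orange 0 0 0.995 crop px; 1.7px/mm
234/123 234/127 213/114 188/ 96 200/112 223/117 237/137 238/133 244/138 248/143
233/122 233/126 202/104 140/ 66 151/ 73 163/ 79 166/ 81 179/ 89 236/132 248/146
234/126 229/123 186/102 164/ 93 158/ 84 160/ 85 161/ 78 175/ 86 239/133 249/148
234/125 234/142 236/188 243/211 227/180 202/147 217/163 212/134 246/144 249/146
233/124 231/139 245/214 250/231 240/209 241/221 254/249 253/236 250/166 249/147
235/130 232/159 248/226 248/227 237/207 245/229 255/253 254/239 250/162 249/149
235/131 237/176 250/232 246/224 235/205 252/245 254/252 253/227 250/156 249/151
232/129 240/195 251/234 244/221 234/203 253/248 255/252 251/202 249/148 250/152
233/133 244/208 251/234 244/219 236/207 253/248 254/251 252/193 249/149 250/153
231/145 248/224 251/234 244/220 240/217 254/250 254/246 251/171 249/147 251/163
236/166 250/231 250/233 240/211 245/230 254/253 254/240 250/161 249/146 251/163
240/180 250/231 248/228 237/208 252/246 255/253 252/226 250/159 249/149 253/178
229/146 241/179 233/180 232/189 251/242 254/251 252/206 249/149 249/148 253/187
249/181 247/171 239/157 238/159 233/162 243/191 245/161 248/146 250/153 252/175
```

The hopper hasn't moved. The shutter is within about 1–2 mm of the middle, and the plate overlaps the slot by 4 mm on each side, so the outlet is shut. Handing in.

```bash
python3 -c "
from workcell import ctrl
print(ctrl.job_done())"
```

```text
the job is handed in; nothing more can be done
None
```

I handed in the job at about 20 s: all three blanks are in the pan, which stands on the bench clear of the hopper on its starting side; the shutter is shut to within 1–2 mm of the middle, and the hopper did not move.

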